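Release the bread cupboard's safety catch and fit the tier tray on its swing-out rack

TASK

The bread cupboard's door stands ajar, held by a safety catch behind it: reach into the gap from above, squeeze the red catch pad against the door and, keeping it squeezed, pull the door wide open, about square to the cupboard, so that its swing-out rack comes out. Then pick up the wooden tier tray by its green carrying bar and set it level on the rack, all four corner holes over their own pins and fully down on the post shoulders. Let go, leave the door wide open, and do not disturb the loaf, the jar or the stack of flatbread.

Things in the scene. Friction and masses are not known exactly. Their poses are not given: they have to be found in the camera images.
- cupboard: White cupboard 220 deep, 315 wide, 180 mm tall, open in front. Origin on the table under the hinge axis of its door, in its front plane; x points into it, the opening runs along -y. On the door's front a steel bar handle (no help against the catch) stands 39 mm off, below 110 mm height, 225 mm from the hinge.
- door (a joint): Angle of the cupboard door (rad), 0 = shut, growing as it opens towards the robot (clockwise seen from above), limit 1.75. It starts ajar (0.30 to 0.36) and the catch stops it at about 0.37. The hinge is stiff and stays where it is left (about 0.4 N m, so 2 N at the free edge).
- door_hinge (a point): Point on the vertical hinge axis at the height of the door's top edge (180 mm above the table); turns with the door. x = normal to the door, pointing inwards; the door runs along -y from the hinge; z up. Pale wooden panel 278 wide, 163 tall, 15 mm thick: back face at x = 0, front face at x = -15 mm, free edge at y = -280 mm.
- catch_pad (a point): Centre of the far face (facing away from the door) of the red catch pad, 38 wide, 52 mm tall, 155 mm above the table, top edge 2 mm below the door's. At rest it is 26 mm behind the door's back face, at y = -235 mm of door_hinge, with 40 mm or more free room to the cupboard's front. From above, one finger on the door's front face and one on the pad squeeze it towards the door.
- catch (a joint): Rocking angle of the catch (rad) about a pivot 55 mm below the pad's centre: 0 = hooked, 0.25 = fully pressed (pad moved 14 mm). Unhooked above about 0.14. Sprung: 3 N to start, 7 N fully pressed; must stay pressed until the door passes 0.45 rad. It lifts a hooked red arm, 106 mm long, 100 mm above the table, pointing into the cupboard, off a steel keeper.
- rack_seat (a point): Centre of the rack on the door's back, where the tray's origin must come: in the plane of the four post shoulders, 80 mm above the table, at x = 85, y = -105 mm of door_hinge, same axes, moves with the door. Steel posts at x = +-50, y = +-60 mm of it: 22 mm diameter up to the shoulder, then a pin 8 mm in diameter, 35 mm tall, tapered tip.
- tray: Wooden tier tray 130 (its x) by 150 (its y) mm, board 6 mm thick, rim 16 mm high, origin at the centre of its underside, z up. Four 12 mm through holes at x = +-50, y = +-60 mm. A green carrying bar runs along its x over the centre: 100 long, 16 wide, from 56 to 72 mm above the underside, on two uprights. Fits either way round (half turn). About 0.45 kg.
- loaf: Brown loaf 190 x 95 x 90 mm, origin under its centre. Bystander.
- jar: Amber jar with red cap, 76 mm diameter, 110 mm tall, origin under its centre. Bystander.
- flatbread: Stack of pale round flatbread, 120 mm diameter, 60 mm tall, origin under its centre. Bystander.

How it is judged (in metres and radians):
On the way, in this order (a step that is already met when the one before it is completed fails the run):
1. the door is pulled wide open (value of joint door above 1.3 rad), for 0.2 s.
2. the tray is down on the rack, all four holes over their pins (x of tray in the frame of rack_seat between -0.005 and 0.005 m and y of tray in the frame of rack_seat between -0.005 and 0.005 m and z of tray in the frame of rack_seat between -0.004 and 0.004 m and angle between the z axis of tray and the z axis of rack_seat, either way round below 0.05 rad and angle between the x axis of tray and the x axis of rack_seat, either way round below 0.06 rad), for 0.2 s.
At the end, for the whole second after the job is handed in: The door stands open more than 1.3 rad (75 degrees); the tray rests released on the four post shoulders of the rack, its origin within 5 mm sideways and 4 mm in height of the seat, level within 0.05 rad and square within 0.06 rad to it (either way round) (all of step 2 and value of joint door above 1.3 rad and linear speed of tray below 0.02 m/s and contact force between the fingers and tray below 0.2 N); the robot touches nothing.
It fails at once if the loaf is disturbed (moved more than 30 mm) (distance of loaf from where it was at the start of the episode above 0.03 m).
It fails at once if the jar is disturbed (moved more than 30 mm) (distance of jar from where it was at the start of the episode above 0.03 m).
It fails at once if the stack of flatbread is disturbed (moved more than 30 mm) (distance of flatbread from where it was at the start of the episode above 0.03 m).
It also fails if it takes over 61 s, if anything falls off the work surface, if the arm or the gripper's body presses on something with over 40 N, if the wrist force passes 120 N, or if a joint passes its speed limit or range.

ROBOT

A 6-joint arm with a two-finger parallel gripper is mounted at the origin on the work surface. World frame = base frame: x ahead of the robot, y to its left, z up, the work surface at z = 0. Lengths are in m, angles in degrees, forces in N, time in s.
With the tool pointing down it reaches from about 0.4 to 0.825 m from the base axis. Payload 7 kg.
Tool frame: the origin (TCP) lies midway between the tips of the shut fingers; the grasp point (between the pads) lies ctrl.tcp_to_grasp behind it (ctrl.tcp_to_grasp is the distance from the TCP to the grasp point, in m); z points along the fingers, y is the line along which they close (so a half turn about z gives the same grasp; the last joint's range is limited). The gripper opens to 88 mm and grips with 3 to 60 N. Pads are 19 mm wide; open, the fingers measure 130 mm over their backs; the gripper's body (78 mm by 193 mm) begins 47 mm behind the grasp point.
Start: joints at [92.023, 20.546, 0.682, 0, -70.136, -16.507], TCP at [0.169, 0.654, 0.227] pointing down, gripper open.
Joint ranges: [-176.03, 176.03], [-82.01, 121.73], [-58.28, 71.71], [-173.87, 95.51], [-174.79, -0.11], [-173.66, 173.66]. Speed limits (degrees/s): [136.94, 136.94, 172.46, 180, 180, 180].

INTERFACE

Orientations are given as [roll, pitch, yaw] about the fixed x, y, z axes, in that order (R = Rz(yaw) Ry(pitch) Rx(roll)).
In Python, from plant import ctrl, imaging, close_job gives the robot as it stands.
- The arm moves only by the shell command python3 -m crank 'ROWS'. ROWS is JSON, a list of rows, each a list of 3 entries, a list of its own where there are three numbers: the shift along the world's x, y, z in m, then the turn, a rotation vector about the world's x, y, z in degrees, then the opening, from -1 (shut) to 1 (fully open), so that 0 is half open. A call has 1 to 12 rows; each row shifts and turns the commanded pose from where the row before left it; what a row does not reach is not made up. A row lasts 1/10 s, in which the tool goes at most 50 mm and 8.59 degrees, less where a joint would pass 70% of its speed; a pose out of reach is approached as far as the arm can. A call is refused whole if a number of a shift passes 0.05 or a number of a turn 8.59, either way. A call with a gripper value outside its range is refused whole. The fingers move at their own pace and stop on an object; the grip force is fixed at half the most. Time passes only in rows, so rows that do not move let the fingers close. It gives the time, the measured TCP pose, the force, the opening and the grip force at its end, in the units of the state.
- ctrl.get_obs(): the state, without advancing time (a new reading comes with each control period).
- imaging.snapshot(name): name is "side" or "top"; returns (picture, depth): 384x512x3 uint8, blue, green, red; 384x512 float32, m along the optical axis (not along the pixel's ray), 0 where there is no reading.
- imaging.camera_model(name): a dict with "mtx" (3x3 intrinsics, pixels), "D" ([k1, k2, p1, p2, k3] as OpenCV has them; the pictures are not rectified), "R" (3x3) and "t" (3): a world point X has camera coordinates R X + t. Camera axes: x right, y down, z forward; pixel columns grow to the right and rows downward; lengths in m; the calibration is good to about 2 mm. A picture is of the moment at which its call begins. camera_model takes no time and is no camera call.
- close_job(): hands the job in; it is judged then, once.
The state is a dict: "clock": time; "joint_pos": joint angles; "qvel": joint speeds; "tau": joint torques, N m; "tool_pos": TCP position; "orientation": TCP orientation; "force": force on the tool from outside, world axes, zero at the start; "moment": the same for the moment, N m; "opening": finger opening in m; "gripper_force": force on a finger pad.
Only numpy, scipy, OpenCV 4.12 (cv2) and the standard library are available. Lean on these libraries where they do the work, as an engineer would, in place of code of your own. Each camera call takes 0.05 s, during which the arm holds its last target. There are 200 camera calls.

## Working session

There is one attempt and no reset: what is moved stays moved. The work goes in short steps, Python scripts to look and compute and a shell command to move; the robot and the scene stay as the last step left them, time stands still between calls to the robot, and variables do not carry over. Pictures are saved under pics/ and viewed, at most 10 in all, crops included, and the job is handed in when it is done.

```bash
ls; mkdir -p pics
cat > h.py <<'E'
import numpy as np, cv2
from plant import ctrl, imaging, close_job
def snap(name,tag):
    im,d=imaging.snapshot(name); cv2.imwrite(f'pics/{tag}.png',im); np.save(f'pics/{tag}.npy',d); return im,d
def cloud(name,d):
    m=imaging.camera_model(name); K=np.array(m['mtx'],float);D=np.array(m['D'],float);R=np.array(m['R']);t=np.array(m['t'])
    v,u=np.mgrid[0:384,0:512]
    p=cv2.undistortPoints(np.stack([u,v],-1).reshape(-1,1,2).astype(float),K,D).reshape(384,512,2)
    c=np.dstack([p*d[...,None],d]); X=(c-t)@R   # R^T (c-t)
    X[d==0]=np.nan
    return X
E
python3 - <<'E'
from h import *
for n in('top','side'):
    im,d=snap(n,n+'0'); m=imaging.camera_model(n); print(n,(-np.array(m['R']).T@np.array(m['t'])).round(3),np.array(m['R'])[2].round(2))
o=ctrl.get_obs(); print({k:np.round(v,3) for k,v in o.items()}, ctrl.tcp_to_grasp)
E
```

```text
pics
top [0.332 0.031 1.46 ] [ 0.22 -0.01 -0.98]
side [ 0.591 -0.942  0.801] [ 0.    0.82 -0.57]
{'clock': np.float64(0.1), 'joint_pos': array([ 9.2024e+01,  2.0588e+01,  6.4000e-01, -1.8000e-02, -7.0137e+01,
       -1.6509e+01]), 'qvel': array([ 0.102, -0.103,  0.129,  0.122, -0.035,  0.037]), 'tau': array([-1.0000e-03, -5.8416e+01,  2.9375e+01,  7.0150e+00,  1.0000e-02,
       -0.0000e+00]), 'tool_pos': array([0.169, 0.653, 0.226]), 'orientation': array([ 1.79913e+02, -8.00000e-03, -1.44910e+01]), 'force': array([-0.626, -0.141,  0.429]), 'moment': array([-0.023, -0.046, -0.016]), 'gripper_force': np.float64(0.0), 'opening': np.float64(0.088)} 0.0188
```

View pics/top0.png

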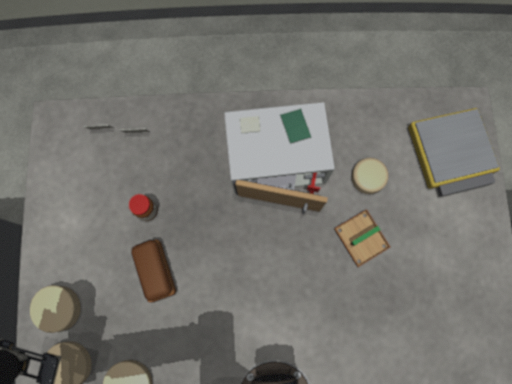

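View pics/side0.png

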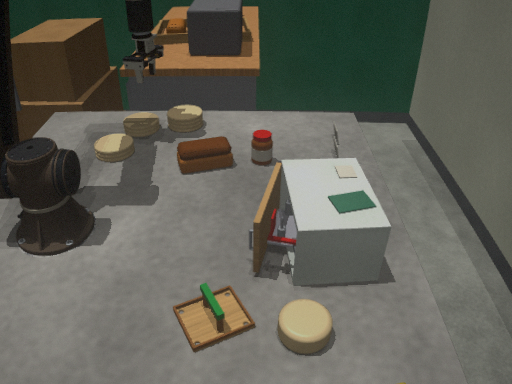

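The top view shows the cupboard (225–332, 103–180), the door from hinge (237,187) to free edge (325,207), red catch at (315,182), and the tray at (362,237) with its green bar. The side view shows the same layout, with the jar and loaf well away. Next I'll get numbers.

```bash
cat > m.py <<'E'
from h import *
def parts(tag,name='top'):
    im=cv2.imread(f'pics/{tag}.png'); d=np.load(f'pics/{tag}.npy'); return im,cloud(name,d),cv2.cvtColor(im,cv2.COLOR_BGR2HSV)
def box(P):
    r=cv2.minAreaRect((P[:,:2]*1000).astype(np.float32)); return np.round(r[0],1),np.round(r[1],1),round(r[2],2),cv2.boxPoints(r).round(0).tolist()
if __name__=='__main__':
    for n in('top','side'):
        im,X,h=parts(n+'0',n); z=X[...,2]; H,S,V=[h[...,i].astype(int) for i in range(3)]
        reg=(X[...,0]>.3)&(X[...,0]<1.1)&(X[...,1]<.45)&(X[...,1]>-.6)
        for k,mk in dict(white=(abs(z-.18)<.008)&(S<60)&(V>90),wood=(abs(z-.18)<.008)&(H>8)&(H<28)&(S>70),
          red=(z>.13)&(z<.19)&((H<8)|(H>172))&(S>130),green=(H>45)&(H<85)&(S>120)&(z<.1)&(z>.055),
          tray=(z>.004)&(z<.03)&(H>5)&(H<28)&(S>60)&(X[...,1]<-.15),fb=(z>.05)&(z<.07)&(X[...,1]<-.2)&(S>30)&(H>15)&(H<35)).items():
            mk=(mk&reg).astype(np.uint8)
            nl,L,st,_=cv2.connectedComponentsWithStats(mk)
            if nl<2: continue
            L=L==1+np.argmax(st[1:,4])
            print(n,k,L.sum(),box(X[L]),'z',np.median(z[L]).round(4))
E
python3 m.py
python3 - <<'E'
import cv2
a=cv2.imread('pics/top0.png')[95:275,220:400]
cv2.imwrite('pics/c1.png',cv2.resize(a,(600,600),interpolation=cv2.INTER_CUBIC))
E
```

```text
top white 6287 (array([789.7, -41.9]), array([228.5, 317. ]), 4.21, [[664.0, 108.0], [687.0, -208.0], [915.0, -192.0], [892.0, 124.0]]) z 0.1799
top wood 487 (array([632.4, -41.8]), array([277.5,  16.9]), 76.43, [[592.0, -175.0], [608.0, -179.0], [673.0, 91.0], [657.0, 95.0]]) z 0.1792
top red 52 (array([ 641. , -140.6]), array([31.9,  6.6]), 79.59, [[635.0, -156.0], [641.0, -157.0], [647.0, -126.0], [641.0, -124.0]]) z 0.165
top green 74 (array([ 500.6, -312.2]), array([ 8.7, 93.7]), 27.41, [[475.0, -273.0], [518.0, -356.0], [526.0, -352.0], [483.0, -269.0]]) z 0.071
top tray 1134 (array([ 501.7, -314.3]), array([150.4, 132.3]), 28.15, [[404.0, -292.0], [467.0, -408.0], [599.0, -337.0], [537.0, -221.0]]) z 0.0077
top fb 840 (array([ 706.4, -352.6]), array([111.4, 111.5]), 29.07, [[631.0, -331.0], [685.0, -428.0], [782.0, -374.0], [728.0, -277.0]]) z 0.0576
side white 5491 (array([792.1, -40.8]), array([223.4, 320.4]), 4.57, [[668.0, 110.0], [693.0, -209.0], [916.0, -192.0], [891.0, 128.0]]) z 0.1797
side wood 431 (array([631.8, -39.3]), array([287.6,  16. ]), 76.49, [[590.0, -177.0], [606.0, -181.0], [673.0, 99.0], [658.0, 102.0]]) z 0.1794
side red 74 (array([ 639.9, -142. ]), array([41.6,  5.5]), 76.88, [[632.0, -162.0], [638.0, -163.0], [647.0, -122.0], [642.0, -121.0]]) z 0.1647
side green 252 (array([ 500.3, -313.7]), array([ 15.9, 100.7]), 28.06, [[470.0, -273.0], [517.0, -362.0], [531.0, -354.0], [484.0, -265.0]]) z 0.0719
side tray 2601 (array([ 500.2, -313.3]), array([150.1, 135.2]), 28.11, [[402.0, -289.0], [466.0, -408.0], [598.0, -338.0], [535.0, -218.0]]) z 0.0071
side fb 1805 (array([ 707.9, -355.6]), array([113.6, 115.8]), 87.9, [[648.0, -410.0], [764.0, -415.0], [768.0, -301.0], [652.0, -297.0]]) z 0.0581
```

View pics/c1.png

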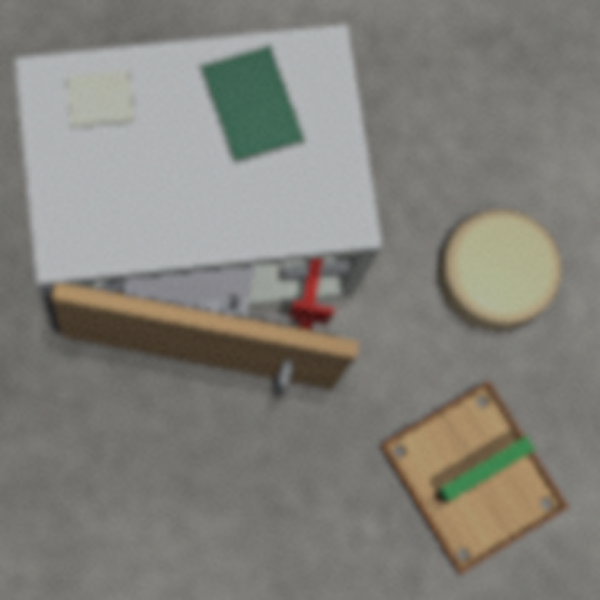

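Estimates: the cupboard is at yaw 4.3°, the door at about 0.31 rad and the hinge at about (0.672, 0.094). The tray is at (0.500, -0.313) with its bar along -62°. The crop agrees: red pad at (313,313), bar from (443,495) to (528,445). Now I'll move above the catch with tool yaw -103.6°.

```bash
python3 -m crank '[[[0.019,-0.033,0.01],[0,0,-3.7],0.5],[[0.019,-0.033,0.01],[0,0,-3.7],0.5],[[0.019,-0.033,0.01],[0,0,-3.7],0.5],[[0.019,-0.033,0.01],[0,0,-3.7],0.5],[[0.019,-0.033,0.01],[0,0,-3.7],0.5],[[0.019,-0.033,0.01],[0,0,-3.7],0.5],[[0.019,-0.033,0],[0,0,-3.7],0.5],[[0.019,-0.033,0],[0,0,-3.7],0.5],[[0.019,-0.033,0],[0,0,-3.7],0.5],[[0.019,-0.033,0],[0,0,-3.7],0.5],[[0.019,-0.033,0],[0,0,-3.7],0.5],[[0.019,-0.033,0],[0,0,-3.7],0.5]]'
python3 -m crank '[[[0.019,-0.033,0],[0,0,-3.7],0.5],[[0.019,-0.033,0],[0,0,-3.7],0.5],[[0.019,-0.033,0],[0,0,-3.7],0.5],[[0.019,-0.033,0],[0,0,-3.7],0.5],[[0.019,-0.033,0],[0,0,-3.7],0.5],[[0.019,-0.033,0],[0,0,-3.7],0.5],[[0.019,-0.033,0],[0,0,-3.7],0.5],[[0.019,-0.033,0],[0,0,-3.7],0.5],[[0.019,-0.033,0],[0,0,-3.7],0.5],[[0.019,-0.033,0],[0,0,-3.7],0.5],[[0.019,-0.033,0],[0,0,-3.7],0.5],[[0.019,-0.033,0],[0,0,-3.7],0.5]]'
python3 -m crank '[[[0,0,0],[0,0,0],0.5],[[0,0,0],[0,0,0],0.5]]'; python3 -c "
from h import *
print(ctrl.get_obs()['joint_pos'])"
```

```text
clock: 1.3
tool_pos: [0.3971, 0.2559, 0.2865]
orientation: [180.0, 0.0, -59.0]
force: [-0.3, 0.5, -0.1]
opening: 0.066
gripper_force: 0.0
clock: 2.5
tool_pos: [0.6252, -0.14, 0.2861]
orientation: [180.0, -0.0, -103.4]
force: [0.6, 1.2, 0.6]
opening: 0.0659
gripper_force: 0.0
clock: 2.7
tool_pos: [0.6247, -0.1394, 0.2853]
orientation: [179.9, -0.0, -103.4]
force: [0.2, 1.2, 0.3]
opening: 0.0656
gripper_force: 0.0
[ 4.85158298e+00  1.56411191e+01  1.31711851e+00 -1.63283115e-02
 -7.57891857e+01 -1.82245863e+01]
```

```bash
python3 -m crank '[[[-0.003,0.0035,-0.02],[0,0,0],0.45],[[0,0,-0.03],[0,0,0],0.45],[[0,0,-0.03],[0,0,0],0.45],[[0,0,-0.015],[0,0,0],0.45],[[0,0,-0.01],[0,0,0],0.45],[[0,0,-0.01],[0,0,0],0.45],[[0,0,0],[0,0,0],0.45]]'
python3 - <<'E'
from h import *
import m
im,d=snap('side','s1'); snap('top','t1')
cv2.imwrite('pics/c2.png',cv2.resize(im[120:300,200:400],(660,594),interpolation=cv2.INTER_CUBIC))
E
```

```text
clock: 3.4
tool_pos: [0.6214, -0.1345, 0.1708]
orientation: [179.9, -0.0, -103.2]
force: [-0.1, -0.0, 0.4]
opening: 0.0634
gripper_force: 0.0
```

View pics/c2.png

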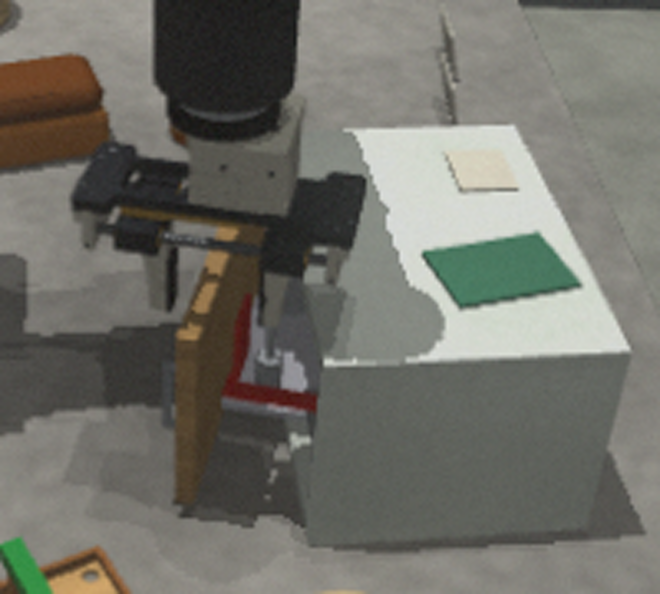

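The crop shows the near finger (170,300) in front of the door and the far finger (270,300) between the red pad and the cupboard, all clear. I'll go down and squeeze.

```bash
python3 -m crank '[[[0,0,-0.01],[0,0,0],0.45],[[0,0,-0.01],[0,0,0],0.45],[[0,0,-0.01],[0,0,0],0.45],[[0,0,0],[0,0,0],0.45]]'; python3 -m crank '[[[0,0,0],[0,0,0],0],[[0,0,0],[0,0,0],-0.3],[[0,0,0],[0,0,0],-1],[[0,0,0],[0,0,0],-1],[[0,0,0],[0,0,0],-1],[[0,0,0],[0,0,0],-1],[[0,0,0],[0,0,0],-1],[[0,0,0],[0,0,0],-1]]'
```

```text
clock: 3.9
tool_pos: [0.6206, -0.135, 0.1393]
orientation: [179.8, -0.0, -103.3]
force: [-0.3, 0.6, -0.0]
opening: 0.0635
gripper_force: 0.0
clock: 4.7
tool_pos: [0.622, -0.1352, 0.1421]
orientation: [-180.0, -0.0, -103.3]
force: [-3.6, -2.0, 5.1]
opening: 0.0301
gripper_force: 31.6
```

Run:
```python
import numpy as np
r=np.array([622-672,-135.2-94])
for i in range(18):
    f=lambda a:np.array([[np.cos(a),-np.sin(a)],[np.sin(a),np.cos(a)]])@r
    print(i+1,((f(np.radians(-4*(i+1)))-f(np.radians(-4*i)))/1000).round(4).tolist())
```

```text
1 [-0.0159, 0.004]
2 [-0.0155, 0.0051]
3 [-0.0151, 0.0062]
4 [-0.0147, 0.0073]
5 [-0.0141, 0.0083]
6 [-0.0135, 0.0092]
7 [-0.0128, 0.0101]
8 [-0.0121, 0.011]
9 [-0.0113, 0.0118]
10 [-0.0105, 0.0126]
11 [-0.0096, 0.0133]
12 [-0.0086, 0.0139]
13 [-0.0076, 0.0145]
14 [-0.0066, 0.015]
15 [-0.0055, 0.0154]
16 [-0.0044, 0.0158]
17 [-0.0033, 0.016]
18 [-0.0022, 0.0162]
```

```bash
python3 -m crank '[[[-0.008,0.002,0],[0,0,-2],-1],[[-0.008,0.002,0],[0,0,-2],-1],[[-0.0078,0.0025,0],[0,0,-2],-1],[[-0.0077,0.0026,0],[0,0,-2],-1],[[-0.0151,0.0062,0],[0,0,-4],-1],[[-0.0147,0.0073,0],[0,0,-4],-1]]'; python3 -m crank '[[[-0.0141,0.0083,0],[0,0,-4],-1],[[-0.0135,0.0092,0],[0,0,-4],-1],[[-0.0128,0.0101,0],[0,0,-4],-1],[[-0.0121,0.011,0],[0,0,-4],-1],[[-0.0113,0.0118,0],[0,0,-4],-1],[[-0.0105,0.0126,0],[0,0,-4],-1]]'
python3 - <<'E'
from h import *
im,d=snap('top','t2')
cv2.imwrite('pics/c3.png',cv2.resize(im[95:295,200:400],(600,600),interpolation=cv2.INTER_CUBIC))
E
```

```text
clock: 5.3
tool_pos: [0.561, -0.1128, 0.1421]
orientation: [-179.9, 0.0, -119.4]
force: [-0.5, -0.7, 5.0]
opening: 0.0299
gripper_force: 31.4
clock: 5.9
tool_pos: [0.4862, -0.0493, 0.1421]
orientation: [-179.9, 0.0, -143.4]
force: [-0.3, -1.0, 4.6]
opening: 0.0299
gripper_force: 31.5
```

View pics/c3.png

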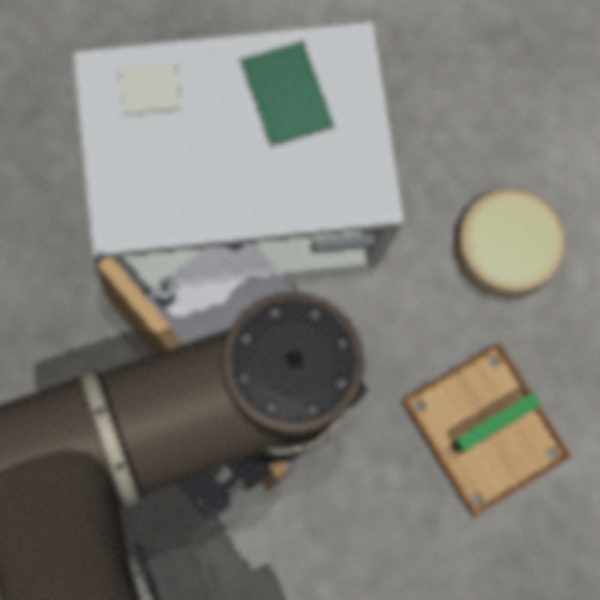

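The door visible at (100–175, 260–345) has swung out with the gripper, past the catch. I'll continue the arc.

```bash
python3 -m crank '[[[-0.0096,0.0133,0],[0,0,-4],-1],[[-0.0086,0.0139,0],[0,0,-4],-1],[[-0.0076,0.0145,0],[0,0,-4],-1],[[-0.0066,0.015,0],[0,0,-4],-1],[[-0.0055,0.0154,0],[0,0,-4],-1],[[-0.0044,0.0158,0],[0,0,-4],-1],[[-0.0033,0.016,0],[0,0,-4],-1],[[-0.0022,0.0162,0],[0,0,-4],-1],[[0,0,0],[0,0,0],-1],[[0,0,0],[0,0,0],-1],[[0,0,0],[0,0,0],-1]]'
```

```text
clock: 7.05
tool_pos: [0.4387, 0.0713, 0.142]
orientation: [180.0, 0.0, -175.2]
force: [-4.3, 2.4, 8.0]
opening: 0.03
gripper_force: 31.7
```

```bash
python3 -m crank '[[[0,0,0],[0,0,0],0],[[0,0,0],[0,0,0],0.5],[[0,0,0],[0,0,0],0.6],[[0,0,0],[0,0,0],0.6],[[0,0,0.01],[0,0,0],0.6],[[0,0,0.03],[0,0,0],0.6],[[0,0,0.03],[0,0,0],0.6],[[0,0,0.03],[0,0,0],0.6],[[0,0,0.03],[0,0,0],0.6]]'
python3 -m crank '[[[0.003,-0.025,0],[0,0,8],0.6],[[0.003,-0.025,0],[0,0,8],0.6],[[0.004,-0.025,0],[0,0,8],0.6],[[0.004,-0.03,0],[0,0,8],0.6],[[0.004,-0.03,0],[0,0,8],0.6],[[0.004,-0.03,0],[0,0,8],0.6],[[0.004,-0.03,0],[0,0,8],0.6],[[0.004,-0.03,0],[0,0,8],0.6],[[0.004,-0.03,0],[0,0,8],0.6],[[0.004,-0.03,0],[0,0,8],0.6],[[0.006,-0.03,0],[0,0,8],0.6],[[0.006,-0.03,0],[0,0,8],0.6]]'
python3 -m crank '[[[0.006,-0.02,0],[0,0,8],0.6],[[0.006,-0.02,0],[0,0,8],0.6],[[0,0,0],[0,0,1.2],0.6],[[0,0,0],[0,0,0],0.6]]'
cat > d.py <<'E'
from m import *
import sys
def door(tag):
  for n in('top','side'):
    snap(n,tag+n); im,X,h=parts(tag+n,n); z=X[...,2]; H,S=h[...,0],h[...,1]
    mk=((abs(z-.18)<.007)&(H>8)&(H<28)&(S>70)&(X[...,0]>.36)&(X[...,0]<.7)&(abs(X[...,1]-.09)<.06)).astype(np.uint8)
    print(n,'door',mk.sum(),box(X[mk>0]))
    mk=(abs(z-.115)<.01)&(X[...,0]>.48)&(X[...,0]<.67)&(abs(X[...,1])<.09)
    nl,L,st,_=cv2.connectedComponentsWithStats(mk.astype(np.uint8))
    for i in range(1,nl): print('  pin?',st[i,4],(np.nanmean(X[L==i],0)*1000).round(1))
if __name__=='__main__': door(sys.argv[1]); print(ctrl.get_obs()['tool_pos'])
E
python3 d.py t3
python3 -c "
import cv2
a=cv2.imread('pics/t3top.png')[95:295,200:400]
cv2.imwrite('pics/c4.png',cv2.resize(a,(600,600),interpolation=cv2.INTER_CUBIC))"
```

```text
clock: 7.95
tool_pos: [0.4383, 0.0706, 0.2736]
orientation: [180.0, 0.0, -175.3]
force: [0.2, -0.5, -0.2]
opening: 0.0701
gripper_force: 0.0
clock: 9.15
tool_pos: [0.4885, -0.2756, 0.2724]
orientation: [-180.0, -0.0, -79.0]
force: [1.0, 0.6, -1.0]
opening: 0.0704
gripper_force: 0.0
clock: 9.55
tool_pos: [0.5002, -0.3145, 0.2716]
orientation: [180.0, 0.0, -62.2]
force: [0.0, -0.5, 0.3]
opening: 0.0703
gripper_force: 0.0
top door 450 (array([531.7,  89.7]), array([278.6,  14.2]), 4.17, [[392.0, 87.0], [393.0, 73.0], [671.0, 93.0], [670.0, 107.0]])
  pin? 6 [636.5 -44.6 111.8]
  pin? 6 [630.3  55.2 110.3]
  pin? 2 [623.3  89.3 113.8]
  pin? 2 [591.6  87.1 112.8]
  pin? 2 [559.6  84.8 114.4]
  pin? 1 [530.6  82.7 108.8]
  pin? 6 [517.4 -53.  111. ]
  pin? 4 [510.2  46.9 111.8]
  pin? 2 [496.3  80.1 121.5]
side door 198 (array([531.2,  88. ]), array([275.7,  22.2]), 5.21, [[393.0, 87.0], [395.0, 64.0], [669.0, 89.0], [667.0, 112.0]])
  pin? 30 [620.7  87.8 115.4]
  pin? 2 [636.3  89.9 122.6]
  pin? 3 [659.2  89.7 117.8]
  pin? 2 [638.2  89.7 108.8]
  pin? 2 [648.1  88.3 115.1]
  pin? 1 [655.7  89.  107.7]
  pin? 7 [628.6  53.4 109.8]
  pin? 8 [635.8 -47.6 111.5]
[ 0.50026071 -0.31381773  0.27189789]
```

View pics/c4.png

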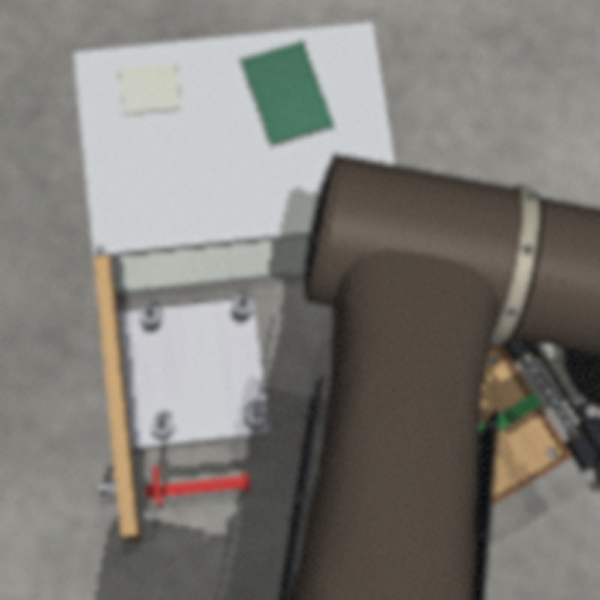

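All four pins show in the crop at (150,318), (242,308), (163,425) and (255,412). Their mean is (0.5737, 0.001), and the door is at about 1.57 rad with tray target yaw about -86°. Now I'll grasp the tray.

```bash
python3 -m crank '[[[0.0005,0.0005,-0.04],[0,0,0],0.6],[[0,0,-0.04],[0,0,0],0.6],[[0,0,-0.04],[0,0,0],0.5],[[0,0,-0.04],[0,0,0],0.3],[[0,0,-0.03],[0,0,0],0.2],[[0,0,-0.02],[0,0,0],0.1],[[0,0,-0.0165],[0,0,0],0.1],[[0,0,0],[0,0,0],0.1],[[0,0,0],[0,0,0],0.1]]'
python3 -m crank '[[[0,0,0],[0,0,0],-1],[[0,0,0],[0,0,0],-1],[[0,0,0],[0,0,0],-1],[[0,0,0],[0,0,0],-1],[[0,0,0],[0,0,0],-1],[[0,0,0],[0,0,0],-1]]'
python3 -m crank '[[[0,0,0.02],[0,0,0],-1],[[0,0,0.03],[0,0,0],-1],[[0,0,0.04],[0,0,0],-1],[[0,0,0.04],[0,0,0],-1],[[0,0,0.02],[0,0,0],-1],[[0,0,0],[0,0,0],-1]]'
```

```text
clock: 10.55
tool_pos: [0.5013, -0.3134, 0.0458]
orientation: [-180.0, -0.0, -62.1]
force: [0.0, 0.3, 0.2]
opening: 0.0482
gripper_force: 0.0
clock: 11.15
tool_pos: [0.501, -0.3138, 0.0454]
orientation: [-180.0, -0.0, -62.1]
force: [-0.5, 0.1, 3.5]
opening: 0.0161
gripper_force: 30.0
clock: 11.75
tool_pos: [0.5023, -0.3143, 0.1981]
orientation: [-179.8, -0.2, -62.1]
force: [-0.1, -0.4, -3.5]
opening: 0.0157
gripper_force: 30.0
```

```bash
python3 -m crank '[[[0.003,0.015,0],[0,0,-2],-1],[[0.006,0.026,0],[0,0,-2],-1],[[0.006,0.03,0],[0,0,-2],-1],[[0.006,0.03,0],[0,0,-2],-1],[[0.006,0.03,0],[0,0,-2],-1],[[0.007,0.03,0],[0,0,-2],-1],[[0.007,0.03,0],[0,0,-2],-1],[[0.007,0.03,0],[0,0,-2],-1],[[0.007,0.03,0],[0,0,-2],-1],[[0.007,0.03,0],[0,0,-2],-1],[[0.006,0.024,0],[0,0,-2],-1],[[0.0035,0.01,0],[0,0,-1.9],-1]]'
python3 -m crank '[[[0,0,0],[0,0,0],-1],[[0,0,0],[0,0,0],-1],[[0,0,0],[0,0,0],-1]]'
python3 - <<'E'
from m import *
o=ctrl.get_obs(); print(o['tool_pos'],o['orientation'])
for n in('top','side'):
    im,_=snap(n,'t4'+n); _,X,h=parts('t4'+n,n); z=X[...,2]; H,S=h[...,0],h[...,1]
    R=(X[...,0]>.45)&(X[...,0]<.7)&(X[...,1]>-.1)&(X[...,1]<.075)
    for k,mk in dict(tray=(z>.15)&(z<.18)&(H>5)&(H<28)&(S>60)&R,green=(H>45)&(H<85)&(S>120)&(z>.19)&(z<.24)&R).items():
        if mk.sum()>5: print(n,k,mk.sum(),box(X[mk]),np.median(z[mk]))
t=cv2.imread('pics/t4top.png')[140:260,210:350]; s=cv2.imread('pics/t4side.png')[130:270,200:360]
cv2.imwrite('pics/c5.png',np.hstack([cv2.resize(t,(400,343),interpolation=2),cv2.resize(s,(392,343),interpolation=2)]))
E
```

```text
clock: 12.95
tool_pos: [0.5716, 0.0032, 0.1926]
orientation: [179.8, 0.0, -86.0]
force: [0.8, -1.1, -3.1]
opening: 0.0157
gripper_force: 30.0
clock: 13.25
tool_pos: [0.5717, 0.0006, 0.194]
orientation: [179.9, -0.0, -86.0]
force: [0.1, 0.2, -3.0]
opening: 0.0158
gripper_force: 30.0
[0.5716855  0.00060399 0.19401771] [ 1.79893661e+02 -1.58374955e-02 -8.59890307e+01]
top tray 499 (array([549.5,  -1.6]), array([104.8, 129.5]), 4.1, [[493.0, 59.0], [502.0, -70.0], [606.0, -62.0], [597.0, 67.0]]) 0.15578439639032843
top green 12 (array([5.737e+02, 2.000e-01]), array([12.5, 87.3]), 7.81, [[562.0, 43.0], [573.0, -44.0], [586.0, -42.0], [574.0, 44.0]]) 0.2202532739438206
side tray 1615 (array([549.7,   2.7]), array([196.5, 147.5]), 1.05, [[450.0, 75.0], [453.0, -73.0], [649.0, -69.0], [647.0, 78.0]]) 0.155193290085753
side green 106 (array([571.6,  -2.2]), array([ 15.3, 100.2]), 3.24, [[561.0, 47.0], [567.0, -53.0], [582.0, -52.0], [576.0, 48.0]]) 0.22039977129829175
```

View pics/c5.png

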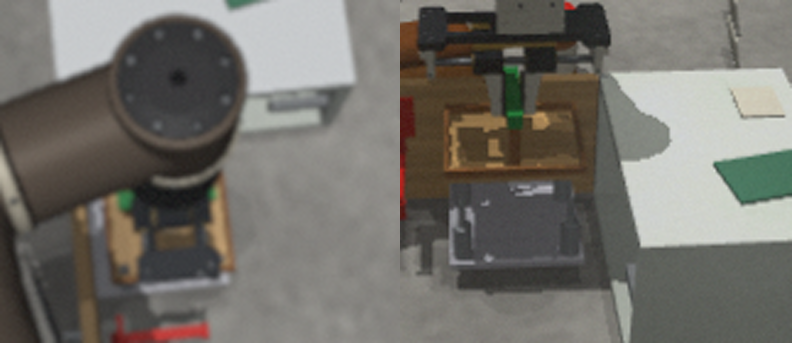

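The tray hangs level over the rack: side crop shows the tray at (445–583, 105–175) above posts at (460,205) and (570,225). The fix from both cameras is about (+1.3, +0.9) mm. Lowering in stages.

```bash
python3 -m crank '[[[0.0013,0.0009,-0.01],[0,0,0],-1],[[0,0,-0.01],[0,0,0],-1],[[0,0,-0.01],[0,0,0],-1],[[0,0,-0.005],[0,0,0],-1],[[0,0,-0.004],[0,0,0],-1],[[0,0,0],[0,0,0],-1],[[0,0,0],[0,0,0],-1]]'
python3 -m crank '[[[0,0,-0.003],[0,0,0],-1],[[0,0,-0.003],[0,0,0],-1],[[0,0,-0.003],[0,0,0],-1],[[0,0,0],[0,0,0],-1],[[0,0,0],[0,0,0],-1]]'
```

```text
clock: 14.05
tool_pos: [0.574, 0.0022, 0.1562]
orientation: [-180.0, -0.0, -86.0]
force: [-1.3, 0.3, -4.1]
opening: 0.0158
gripper_force: 30.0
clock: 14.55
tool_pos: [0.5737, 0.0021, 0.147]
orientation: [180.0, -0.0, -86.0]
force: [-0.0, 0.7, -3.8]
opening: 0.0158
gripper_force: 30.0
```

```bash
python3 -m crank '[[[0,0,-0.004],[0,0,0],-1],[[0,0,-0.004],[0,0,0],-1],[[0,0,-0.004],[0,0,0],-1],[[0,0,-0.003],[0,0,0],-1],[[0,0,0],[0,0,0],-1],[[0,0,0],[0,0,0],-1]]'
python3 -m crank '[[[0,0,-0.002],[0,0,0],-1],[[0,0,-0.002],[0,0,0],-1],[[0,0,-0.002],[0,0,0],-1],[[0,0,0],[0,0,0],-1],[[0,0,0],[0,0,0],-1]]'
```

```text
clock: 15.15
tool_pos: [0.5738, 0.0021, 0.132]
orientation: [180.0, -0.0, -86.0]
force: [0.9, -0.7, -2.3]
opening: 0.0158
gripper_force: 30.0
clock: 15.65
tool_pos: [0.5737, 0.0021, 0.126]
orientation: [180.0, -0.0, -86.0]
force: [-0.1, -0.2, -3.3]
opening: 0.0157
gripper_force: 30.0
```

```bash
python3 -m crank '[[[0,0,-0.001],[0,0,0],-1],[[0,0,-0.001],[0,0,0],-1],[[0,0,0],[0,0,0],-1],[[0,0,0],[0,0,0],-1]]'
python3 -m crank '[[[0,0,0],[0,0,0],-0.6],[[0,0,0],[0,0,0],-0.3],[[0,0,0],[0,0,0],0],[[0,0,0],[0,0,0],0.1],[[0,0,0],[0,0,0],0.1],[[0,0,0],[0,0,0],0.1]]'
python3 -m crank '[[[0,0,0.01],[0,0,0],0.1],[[0,0,0.03],[0,0,0],0.1],[[0,0,0.04],[0,0,0],0.1],[[0,0,0.04],[0,0,0],0.1],[[0,0,0.04],[0,0,0],0.1],[[0,-0.02,0],[0,0,0],0.1],[[0,-0.04,0],[0,0,0],0.1],[[0,-0.04,0],[0,0,0],0.1],[[0,-0.04,0],[0,0,0],0.1],[[0,-0.04,0],[0,0,0],0.1],[[0,-0.04,0],[0,0,0],0.1]]'
python3 -m crank '[[[0,-0.04,0],[0,0,0],0.1],[[0,-0.03,0],[0,0,0],0.1],[[0,-0.02,0],[0,0,0],0.1],[[0,0,0],[0,0,0],0.1],[[0,0,0],[0,0,0],0.1]]'
python3 - <<'E'
from m import *
for n in('top','side'):
    im,_=snap(n,'t5'+n); _,X,h=parts('t5'+n,n); z=X[...,2]; H,S=h[...,0],h[...,1]
    R=(X[...,0]>.45)&(X[...,0]<.665)&(X[...,1]>-.1)&(X[...,1]<.07)
    for k,mk in dict(tray=(z>.08)&(z<.11)&(H>5)&(H<28)&(S>60)&R,green=(H>45)&(H<85)&(S>120)&(z>.13)&(z<.17)&R).items():
        if mk.sum()>5: print(n,k,mk.sum(),box(X[mk]),np.median(z[mk]))
t=cv2.imread('pics/t5top.png')[140:260,210:350]; s=cv2.imread('pics/t5side.png')[130:270,200:360]
cv2.imwrite('pics/c6.png',np.hstack([cv2.resize(t,(400,343),interpolation=2),cv2.resize(s,(392,343),interpolation=2)]))
E
```

```text
clock: 16.05
tool_pos: [0.5741, 0.0019, 0.1253]
orientation: [-179.9, -0.0, -86.0]
force: [-2.5, 0.3, 5.3]
opening: 0.0158
gripper_force: 30.0
clock: 16.65
tool_pos: [0.5737, 0.0021, 0.124]
orientation: [180.0, -0.0, -86.0]
force: [0.5, 0.5, 0.1]
opening: 0.0471
gripper_force: 0.0
clock: 17.75
tool_pos: [0.5735, -0.2195, 0.2851]
orientation: [-179.9, -0.0, -86.0]
force: [0.5, -0.3, 0.4]
opening: 0.0483
gripper_force: 0.0
clock: 18.25
tool_pos: [0.5735, -0.3082, 0.2844]
orientation: [-180.0, 0.0, -86.0]
force: [-0.6, 0.3, -0.2]
opening: 0.0485
gripper_force: 0.0
top tray 1607 (array([575.5,   0.6]), array([150.4, 127.4]), 4.22, [[496.0, 59.0], [505.0, -68.0], [655.0, -57.0], [646.0, 70.0]]) 0.0865358343529077
top green 101 (array([ 5.736e+02, -2.000e-01]), array([10.9, 88.7]), 4.82, [[564.0, 44.0], [572.0, -45.0], [583.0, -44.0], [575.0, 44.0]]) 0.1518863920093597
side tray 814 (array([574.7,   1.3]), array([148.2, 135.2]), 3.53, [[497.0, 64.0], [505.0, -71.0], [653.0, -62.0], [644.0, 73.0]]) 0.08658262476314006
side green 39 (array([574.5, -29.8]), array([13.3, 39.7]), 0.71, [[568.0, -10.0], [568.0, -50.0], [581.0, -50.0], [581.0, -10.0]]) 0.15077325852345047
```

View pics/c6.png

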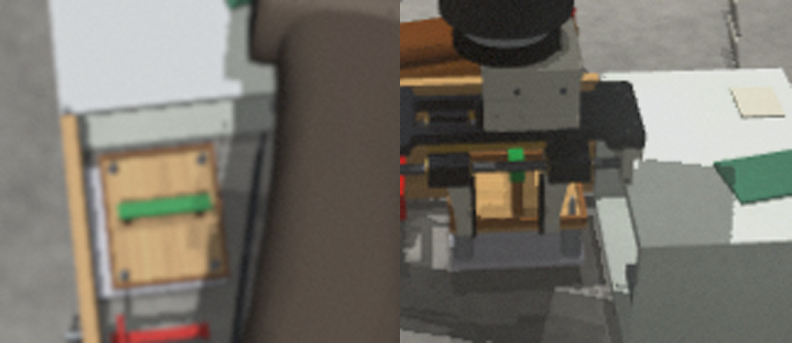

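The picture shows the tray level on the rack with all four pins through their holes, at (112,168), (200,158), (125,275) and (215,263). The board top is at 0.0866 m, which is the 0.080 m shoulder height plus the 6 mm board. The door is still wide open and the arm is clear, so I'll hand in.

```bash
python3 -c "
from plant import close_job
print(close_job())"
```

```text
the job is handed in; nothing more can be done
None
```

I handed the job in at about 18 s: the door is wide open at about 1.57 rad, the tray is seated level on all four rack pins and released, and the arm touched no bystanders; the hand-in returned no verdict.

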